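# Put the muddlers away in their cups

### The arm

A 6-joint arm with a two-finger parallel gripper is mounted at the origin on the work surface. World frame = base frame: x ahead of the robot, y to its left, z up, the work surface at z = 0. Lengths are in m, angles in rad, forces in N, time in s.
With the tool pointing down it reaches from about 0.375 to 0.9 m from the base axis. Payload 3.1 kg.
Tool frame: the origin (TCP) lies where the fingers leave the gripper's body, on its centre line; the fingertips stand manip.tip_reach ahead of it and the grasp point (between the pads) lies 54 mm ahead of it (manip.tip_reach is the distance from the TCP to the fingertips, in m); z points along the fingers, y is the direction in which the jaws open and shut (so a half turn about z gives the same grasp; the last joint's range is limited). The gripper opens to 85 mm and grips with 20 to 120 N. Pads are 22 mm wide; open, the fingers measure 114 mm over their backs; the gripper's body (76 mm by 85 mm) begins 54 mm behind the grasp point. The pads swing forward as they close: fully open they stand 13 mm farther back than shut.
Start: joints at [-0.178, 0.527, 1.433, -0, 1.181, -0.178], TCP at [0.625, 0, 0.304] pointing down, gripper open.
Joint ranges: [-3.08, 3.08], [-0.75, 2.2], [0.22, 2.44], [-1.43, 4.57], [0, 2.65], [-2.85, 2.85]. Speed limits (rad/s): [2.79, 2.79, 3.14, 3.14, 3.14, 3.14].

### API

Orientations are given as a unit quaternion [x, y, z, w].
In Python, from station import manip, cams, order gives the robot as it stands. The module is installed in compiled form; this text tells all that it offers.
- The arm moves only by the tool drive_tool, never from a script. Its arguments are lists of equal length, an entry for each row: "linear": the shift along the tool's x, y, z in mm, a list of three; "rot": the turn, a rotation vector about the tool's x, y, z in degrees, a list of three; "hand": the finger opening in mm, from 0 to 85.4. A call has 1 to 20 rows; each row shifts and turns the pose as measured when the row begins, along the tool's axes as they then stand; what a row does not reach is not made up. A row lasts 1/12 s, in which the tool goes at most 41.7 mm and 7.16 degrees, less where a joint would pass 70% of its speed; a pose out of reach is approached as far as the arm can. A call with a gripper value outside its range is refused whole. The fingers move at their own pace and stop on an object; "force" is the grip in N (left out, the last holds). Time passes only in rows, so rows that do not move let the fingers close. It gives the time, the measured TCP pose, the force and the opening at its end, in the units of the state.
- manip.sense(): the state, without advancing time (a new reading comes with each control period).
- cams.snapshot(name): name is "scene" or "side" or "wrist"; returns the picture (400x640x3 uint8, red, green, blue); there is no depth.
- cams.camera_model(name): a dict with "vfov" (degrees; the focal length in pixels is half the picture's height over the tangent of half this angle, whatever the lens; pixels are square), "cx", "cy" (the principal point, pixels), "k1" (the pictures are not rectified: a ray, as slopes to the right and down, at radius r is drawn at 1 + k1 r^2 times it, then the intrinsics apply), "rvec" (rotation vector, rad) and "tvec" (3), from world to camera coordinates, as OpenCV has them. Camera axes: x right, y down, z forward; pixel columns grow to the right and rows downward; lengths in m; the calibration is good to about 2 mm. A picture is of the moment at which its call begins: read the wrist's pose just before it. camera_model takes no time and is no camera call; for the wrist camera it gives the pose at the moment of the call.
- order.sign_off(): hands the job in, once; it reports no verdict.
Trained networks look in the newest picture that a camera, given by its name, has taken for a name from the list of things; names that differ only in an ending like _2 or _b are one class to them, and where a whole thing is asked for, a point or a joint stands for the part that bears it (a point fixed in the world has none). Each returns a list of dicts, best first, with "score" (0 to 1); they miss things now and then, are a little off and sometimes report something else, mostly with a low value. They report only what shows in the picture. A call takes as long as a camera call. They do not tell look-alikes from the thing itself.
- cams.regions_of(label, camera): "pixels" (400x640 bool, what is visible of it) and "rect" ([left, top, right, bottom] in pixels, round what is visible of it).
- cams.spot_point(label, camera): "at" ([column, row] in pixels: a listed point, or the origin of a listed thing).
The state is a dict: "t": time; "q": joint angles; "qd": joint speeds; "tau": joint torques, N m; "tcp_pos": TCP position; "tool_rot": TCP orientation; "force": force on the tool from outside, world axes, zero at the start; "ft_torque": the same for the moment, N m; "finger_gap": opening from 0.0 (shut) to 1.0 (fully open).
Only numpy, scipy, OpenCV 4.12 (cv2) and the standard library are available. Lean on these libraries where they do the work, as an engineer would, in place of code of your own. Each camera call takes 0.05 s, during which the arm holds its last target. There are 200 camera calls.

### The job

Put the two pale wooden muddlers away, each standing thick end down in its own round steel cup: the long muddler in the tall cup and the short muddler in the low cup. Leave both standing on the bottom of their cups.

Things in the scene. Friction and masses are not known exactly. Their poses are not given: they have to be found in the camera images.
- long_muddler_mid (a point): Turned pale-wood muddler (kitchen pestle) standing upright on the counter, thick end down: the longer of two of the same shape, 180 mm tall. The point is its centre, half-way up (90 mm above its foot); z runs up its axis. Thick foot 36 mm in diameter and 26 mm high, tapering to a straight round handle of 26 mm diameter from 50 mm above the foot to the flat top. About 120 g.
- short_muddler_mid (a point): Turned pale-wood muddler (kitchen pestle) standing upright on the counter, thick end down: the shorter of two of the same shape, 120 mm tall. The point is its centre, half-way up (60 mm above its foot); z runs up its axis. Thick foot 36 mm in diameter and 26 mm high, tapering to a straight round handle of 26 mm diameter from 50 mm above the foot to the flat top. About 80 g.
- tall_cup_mouth (a point): Empty straight round steel cup, the taller of two, fixed to the counter: 100 mm high, 66 mm outside and 60 mm inside diameter, bottom 4 mm thick (96 mm deep). The point is the centre of its mouth, level with the rim; z is up.
- low_cup_mouth (a point): Empty straight round steel cup, the lower of two, fixed to the counter: 60 mm high, 66 mm outside and 60 mm inside diameter, bottom 4 mm thick (56 mm deep). The point is the centre of its mouth, level with the rim; z is up.
Things that resemble listed ones, but are neither listed nor needed, are in the scene too. What is shaped like the part that bears short_muddler_mid but green or turquoise is not meant.

How it is judged:
By the outcome, as a careful person would: the job done as asked, in the order asked, and still so for the second after the job is handed in, with the robot touching nothing.
It also fails if it takes over 64 s, if anything falls off the work surface, if the arm or the gripper's body presses on something with over 40 N, if the wrist force passes 120 N, or if a joint passes its speed limit or range.

## Working session

There is one attempt and no reset: what is moved stays moved. The work goes in short steps, Python scripts to look and compute and a tool call to move; the robot and the scene stay as the last step left them, time stands still between calls to the robot, and variables do not carry over. Pictures are saved under pics/ and viewed, about 8 in all and at most 12, crops included, and the job is handed in when it is done.

Besides the shell and the picture viewer there is one more tool, called after "Emit:" as a command line: name --argument value ..., lists and objects as JSON in quotes. drive_tool: Moves the arm, as the interface text tells. Its arguments: {"type":"object","properties":{"linear":{"type":"array","items":{"type":"array","items":{"type":"number"}}},"rot":{"type":"array","items":{"type":"array","items":{"type":"number"}}},"hand":{"type":"array","items":{"type":"number"}},"force":{"type":"number"}},"required":["linear","rot","hand"]}

```bash
mkdir -p pics
cat > h.py <<'E'
import numpy as np, cv2
from station import manip, cams, order
def K(m):
    f=200/np.tan(np.radians(m['vfov'])/2); return f
def ray(m,p):
    f=K(m); d=np.array([(p[0]-m['cx'])/f,(p[1]-m['cy'])/f]); u=d.copy()
    for _ in range(30): u=d/(1+m['k1']*(u@u))
    R=cv2.Rodrigues(np.array(m['rvec'],float))[0]; t=np.array(m['tvec'],float)
    v=R.T@np.array([u[0],u[1],1]); return -R.T@t, v/np.linalg.norm(v)
def proj(m,X):
    R=cv2.Rodrigues(np.array(m['rvec'],float))[0]; c=R@np.array(X,float)+np.array(m['tvec'],float)
    u=c[:2]/c[2]; u=u*(1+m['k1']*(u@u)); f=K(m); return np.array([f*u[0]+m['cx'],f*u[1]+m['cy']])
def tri(obs):
    A=np.zeros((3,3));b=np.zeros(3)
    for o,v in obs:
        P=np.eye(3)-np.outer(v,v);A+=P;b+=P@o
    X=np.linalg.solve(A,b); return X,[np.linalg.norm((np.eye(3)-np.outer(v,v))@(X-o)) for o,v in obs]
def atz(m,p,z):
    o,v=ray(m,p); return o+v*(z-o[2])/v[2]
def save(n,im): cv2.imwrite('pics/'+n,cv2.cvtColor(im,cv2.COLOR_RGB2BGR))
L=['long_muddler_mid','short_muddler_mid','tall_cup_mouth','low_cup_mouth']
E
python3 - <<'E'
from h import *
print(manip.tip_reach, manip.sense())
Z=dict(zip(L,[.09,.06,.1,.06]))
for c in ['scene','side','wrist']:
    m=cams.camera_model(c); save(c+'1.png',cams.snapshot(c))
    for l in L:
        for d in cams.spot_point(l,c)[:4]: print(c,l,round(d['score'],2),np.round(d['at']),np.round(atz(m,d['at'],Z[l]),3))
print(manip.sense()['t'])
a=cv2.imread('pics/scene1.png');b=cv2.imread('pics/side1.png');
E
```

```text
0.0726 {'t': 0.0, 'q': array([-1.78493030e-01,  5.28442980e-01,  1.43388629e+00, -1.45011813e-05,
        1.18139667e+00, -1.78478945e-01]), 'qd': array([ 1.87505649e-04,  5.02218324e-04, -1.46414107e-03,  6.82780334e-05,
        7.04213026e-04, -1.11760920e-03]), 'tau': array([ 2.50220628e-04, -4.42344439e+01, -1.78024775e+01, -2.06930472e-04,
        8.36740597e-03,  2.24214921e-05]), 'tcp_pos': array([6.24446369e-01, 1.30647545e-04, 3.02952789e-01]), 'tool_rot': array([ 7.07109407e-01,  7.07103351e-01, -6.13849301e-04, -8.72329423e-04]), 'force': array([-0.32776264,  0.2977008 ,  0.32814307]), 'ft_torque': array([-0.04500563, -0.03094853,  0.01303642]), 'finger_gap': 1.001681200217537}
scene short_muddler_mid 0.93 [362. 193.] [0.373 0.095 0.06 ]
scene short_muddler_mid 0.84 [397. 231.] [0.429 0.227 0.06 ]
scene short_muddler_mid 0.69 [340. 250.] [0.554 0.134 0.06 ]
scene short_muddler_mid 0.67 [360. 225.] [0.462 0.139 0.06 ]
scene tall_cup_mouth 0.81 [449. 253.] [0.441 0.365 0.1  ]
scene low_cup_mouth 0.91 [203. 138.] [ 0.449 -0.386  0.06 ]
scene low_cup_mouth 0.38 [263. 213.] [ 0.568 -0.091  0.06 ]
side long_muddler_mid 0.68 [323. 175.] [ 0.581 -0.077  0.09 ]
side short_muddler_mid 0.82 [299. 241.] [0.466 0.137 0.06 ]
side short_muddler_mid 0.78 [341. 251.] [0.369 0.098 0.06 ]
side short_muddler_mid 0.67 [273. 223.] [0.561 0.13  0.06 ]
side short_muddler_mid 0.65 [282. 270.] [0.426 0.23  0.06 ]
side tall_cup_mouth 0.74 [229. 285.] [0.443 0.36  0.1  ]
side low_cup_mouth 0.64 [227. 287.] [0.476 0.345 0.06 ]
wrist long_muddler_mid 0.8 [280. 251.] [ 0.581 -0.075  0.09 ]
wrist short_muddler_mid 0.9 [246.  59.] [0.551 0.13  0.06 ]
wrist short_muddler_mid 0.81 [88. 95.] [0.378 0.096 0.06 ]
wrist short_muddler_mid 0.79 [167.  42.] [0.471 0.146 0.06 ]
0.75
```

View pics/scene1.png

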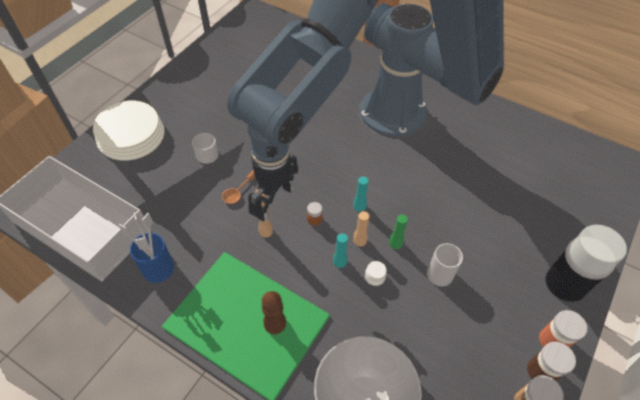

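View pics/side1.png

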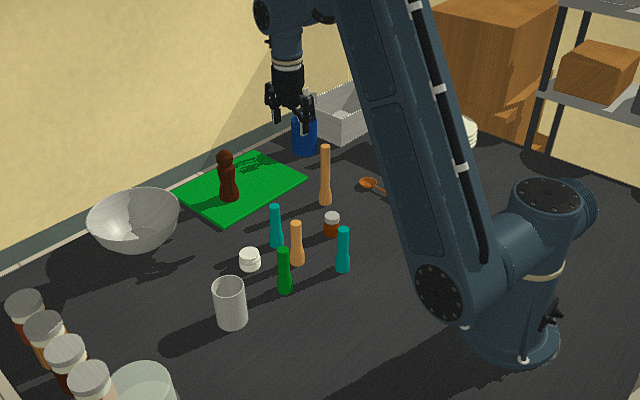

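View pics/wrist1.png

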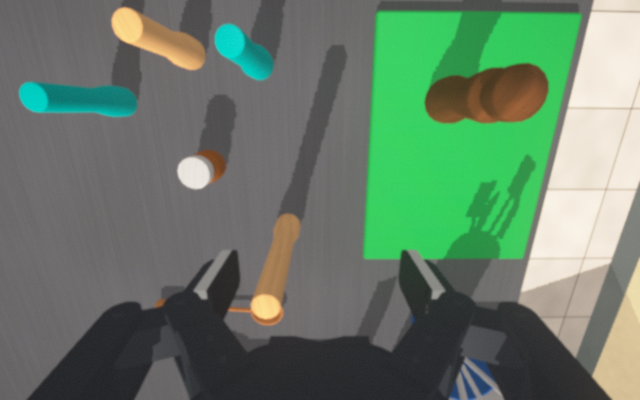

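The pictures show:
- **Long muddler:** pale, at about (265,228) in scene and (325,175) in side.
- **Short muddler:** pale, at (362,228) in scene and (297,242) in side, with turquoise and green look-alikes around it.
- **Tall cup:** (445,263) in scene and (229,300) in side.
- **Low cup:** (205,148) in scene, hidden by the arm in side.

Next I triangulate.

Run:
```python
from h import *
S={'short':{'scene':(360,225),'side':(299,241),'wrist':(167,42)},'tall':{'scene':(449,253),'side':(229,285)},'long':{'side':(323,175),'wrist':(280,251)}}
M={c:cams.camera_model(c) for c in ['scene','side','wrist']}
det={}
for c in M:
    cams.snapshot(c)
    for l in L: det[c,l]=[d for d in cams.spot_point(l,c)]
for n,l in zip(['short','tall','long'],[L[1],L[2],L[0]]):
    ob=[]
    for c,p in S[n].items():
        ds=[d['at'] for d in det[c,l] if np.hypot(*(np.array(d['at'])-p))<12]
        if ds: ob.append(ray(M[c],ds[0])); print(n,c,np.round(ds[0],1))
    if len(ob)>1: X,e=tri(ob); print(n,X.round(4),np.round(e,4))
# region-based check of masks: tops/feet
for c in ['scene','side']:
  for l in L:
    for d in cams.regions_of(l,c)[:5]: print(c,l,round(d['score'],2),np.round(d['rect']))
X=(.449,-.386,.06);print([proj(M[c],X).round() for c in M], manip.sense()['t'])
```

```text
short scene [361.4 227.4]
short side [295.  245.5]
short wrist [166.6  41.1]
short [0.4668 0.1468 0.0546] [0.0034 0.0021 0.0015]
tall scene [448.2 253.6]
tall side [225.2 283.6]
tall [0.4473 0.365  0.1049] [0.0008 0.0008]
long side [324.  171.7]
long wrist [281.4 251. ]
long [ 0.5813 -0.0748  0.0978] [0.0047 0.0047]
scene long_muddler_mid 0.68 [259. 225. 271. 238.]
scene short_muddler_mid 0.88 [332. 234. 348. 268.]
scene short_muddler_mid 0.74 [355. 213. 369. 247.]
scene short_muddler_mid 0.66 [356. 175. 368. 213.]
scene short_muddler_mid 0.57 [392. 214. 409. 247.]
scene tall_cup_mouth 0.7 [430. 241. 463. 286.]
scene low_cup_mouth 0.73 [193. 134. 217. 162.]
scene low_cup_mouth 0.69 [427. 244. 464. 287.]
side long_muddler_mid 0.74 [319. 141. 332. 204.]
side short_muddler_mid 0.6 [277. 247. 297. 292.]
side short_muddler_mid 0.59 [335. 225. 349. 271.]
side short_muddler_mid 0.58 [291. 219. 302. 266.]
side short_muddler_mid 0.56 [270. 203. 285. 249.]
side short_muddler_mid 0.21 [211. 279. 248. 333.]
[array([203., 138.]), array([427., 157.]), array([209., 416.])] 1.9
```

Emit:
drive_tool --linear '[[-38,-22,0],[-37,-21,0],[0,0,0],[0,0,0]]' --rot '[[0,0,0],[0,0,0],[0,0,0],[0,0,0]]' --hand '[85,85,85,85]' --force 40

```text
t: 2.23
tcp_pos: [0.5831, -0.0738, 0.3038]
tool_rot: [0.706, 0.709, 0.001, 0.001]
force: [-0.1, -0.2, 0.8]
finger_gap: 0.993
```

Run:
```python
from h import *
print(manip.sense()['tcp_pos'],manip.sense()['tool_rot'])
m=cams.camera_model('wrist'); im=cams.snapshot('wrist')
for d in cams.spot_point(L[0],'wrist')[:2]: print(d['score'],d['at'],atz(m,d['at'],.09))
for d in cams.spot_point(L[3],'wrist')[:2]: print('low',d['score'],d['at'],atz(m,d['at'],.06))
R=cams.regions_of(L[0],'wrist')[:1]
for d in R: print(d['score'],d['rect'])
for z in (0,.09,.18): print(z,proj(m,(.581,-.075,z)).round())
t=manip.sense()['tcp_pos']
p=np.array([[*proj(m,(.581,-.075,z))] for z in (0,.09,.18)]).astype(int)
for q in p: cv2.circle(im,tuple(map(int,q)),3,(255,0,0),-1)
save('w2.png',im)
```

```text
[ 0.58310576 -0.07380921  0.30382442] [0.70562238 0.70858676 0.0009386  0.00098603]
0.77 [317.2, 190.0] [ 0.58200799 -0.0755909   0.09      ]
0.68 [298.4, 158.1, 332.0, 240.1]
0 [317. 172.]
0.09 [316. 189.]
0.18 [315. 221.]
```

View pics/w2.png

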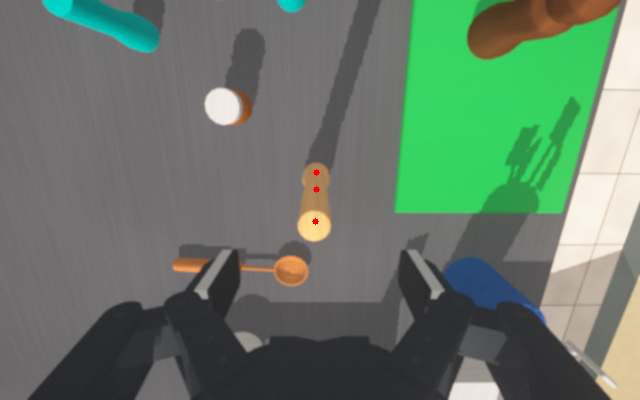

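The overlaid axis matches the muddler: predicted top (315,221), seen (313,225). Descending to grasp.

Emit:
drive_tool --linear '[[-2,-2,35],[0,0,35],[0,0,34],[0,0,0],[0,0,0],[0,0,0],[0,0,0],[0,0,0],[0,0,0],[0,0,0],[0,0,0],[0,0,0]]' --rot '[[0,0,0],[0,0,0],[0,0,0],[0,0,0],[0,0,0],[0,0,0],[0,0,0],[0,0,0],[0,0,0],[0,0,0],[0,0,0],[0,0,0]]' --hand '[85,85,85,85,15,15,15,15,15,15,15,15]' --force 50

```text
t: 3.43
tcp_pos: [0.5925, -0.0692, 0.2083]
tool_rot: [0.701, 0.713, 0.007, 0.012]
force: [-0.7, -0.4, -0.9]
finger_gap: 0.294
```

Emit:
drive_tool --linear '[[0,0,-35],[0,0,-35],[0,0,-35],[0,0,-35],[0,0,-10],[0,0,0]]' --rot '[[0,0,0],[0,0,0],[0,0,0],[0,0,0],[0,0,0],[0,0,0]]' --hand '[15,15,15,15,15,15]'

```text
t: 3.93
tcp_pos: [0.5869, -0.0685, 0.3624]
tool_rot: [0.701, 0.713, 0.005, 0.008]
force: [-0.5, -0.3, -0.7]
finger_gap: 0.292
```

```bash
cat >> h.py <<'E'
from scipy.spatial.transform import Rotation as Ro
def togo(P,yaw=None,s=None):
    "tool-axes shift mm & rotvec deg to vertical tool at P with jaw direction yaw deg (world)"
    s=s or manip.sense(); R=Ro.from_quat(s['tool_rot'])
    y=R.as_matrix()[:,1]; a=np.arctan2(y[1],y[0]) if yaw is None else np.radians(yaw)
    yy=np.array([np.cos(a),np.sin(a),0]);z=np.array([0,0,-1.]);T=Ro.from_matrix(np.c_[np.cross(yy,z),yy,z])
    print('tcp',s['tcp_pos'].round(4),'yaw',np.degrees(np.arctan2(y[1],y[0])).round(1),'t',s['t'],'F',s['force'].round(1),'gap',round(s['finger_gap']*85.4,1))
    print('go',(R.inv().apply(np.array(P)-s['tcp_pos'])*1000).round(1),'rot',np.degrees((R.inv()*T).as_rotvec()).round(2))
E
python3 - <<'E'
from h import *
togo((.5813,-.0768,.35),0)
for c in ['side','scene']:
    im=cams.snapshot(c); m=cams.camera_model(c)
    for l in L:
        for d in cams.spot_point(l,c)[:5]: print(c,l,round(d['score'],2),np.round(d['at'],1),atz(m,d['at'],.06 if 's' in l[:1] or l[:2]=='lo' else .1).round(3))
    save(c+'3.png',im)
    if c=='side': save('crop3.png',cv2.resize(im[20:240,220:440],None,fx=2.5,fy=2.5))
E
```

```text
tcp [ 0.5869 -0.0685  0.3624] yaw 1.0 t 3.9333 F [-0.5 -0.3 -0.7] gap 25.0
go [-8.1 -6.  12.3] rot [1.09 0.23 0.96]
side short_muddler_mid 0.92 [273.5 223.3] [0.558 0.13  0.06 ]
side short_muddler_mid 0.88 [283.6 268.5] [0.427 0.225 0.06 ]
side short_muddler_mid 0.76 [296.9 240.9] [0.47  0.139 0.06 ]
side tall_cup_mouth 0.94 [227.1 287.5] [0.44  0.368 0.1  ]
scene long_muddler_mid 0.61 [255.1 178.7] [ 0.488 -0.174  0.06 ]
scene short_muddler_mid 0.8 [398.  229.6] [0.423 0.226 0.06 ]
scene short_muddler_mid 0.62 [364.3 194.8] [0.374 0.101 0.06 ]
scene short_muddler_mid 0.61 [362.4 228.7] [0.47  0.149 0.06 ]
scene tall_cup_mouth 0.98 [445.5 254.6] [0.45 0.36 0.1 ]
scene low_cup_mouth 0.83 [204.7 140.5] [ 0.455 -0.376  0.06 ]
```

View pics/crop3.png

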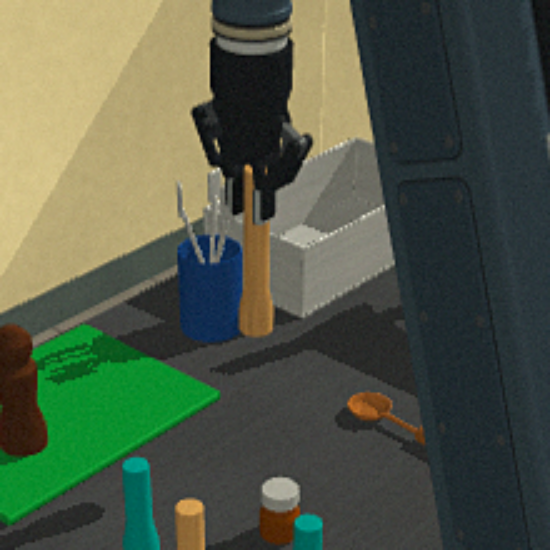

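The long muddler is held and lifted. In the side crop it hangs from the near edge of the pads, with its top at about (319,87) and foot at (323,152). I check the offset and tilt.

Run:
```python
from h import *
s=manip.sense();R=Ro.from_quat(s['tool_rot']).as_matrix();t=s['tcp_pos']
m=cams.camera_model('side')
for off in (0,-8,-11):
    for z in (28,208): print(off,z,proj(m,t+R@np.array([off,0,z])/1000).round(1))
im=cams.snapshot('wrist'); mw=cams.camera_model('wrist')
for z in (28,118,208):
  for off,c in((0,(255,0,0)),(-8,(0,0,255))):
    p=proj(mw,t+R@np.array([off,0,z])/1000); cv2.circle(im,tuple(int(v) for v in p.round()),2,c,-1)
save('w3.png',im)
```

```text
0 28 [319.1  91.6]
0 208 [318.9 155.9]
-8 28 [321.3  90.5]
-8 208 [321.  154.7]
-11 28 [322.1  90.1]
-11 208 [321.7 154.2]
```

View pics/w3.png

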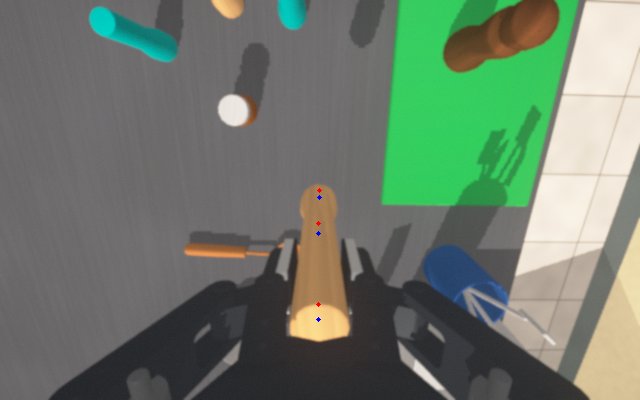

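Emit:
drive_tool --linear '[[33,-14,-2],[33,-14,-2],[33,-14,-2],[33,-14,-2],[33,-14,-2],[33,-14,0],[33,-14,0],[33,-14,0],[33,-14,0],[33,-14,0],[0,0,0],[0,0,0]]' --rot '[[1.1,0.2,1],[0,0,0],[0,0,0],[0,0,0],[0,0,0],[0,0,0],[0,0,0],[0,0,0],[0,0,0],[0,0,0],[0,0,0],[0,0,0]]' --hand '[15,15,15,15,15,15,15,15,15,15,15,15]'

```text
t: 5.48
tcp_pos: [0.4431, 0.274, 0.3665]
tool_rot: [0.71, 0.704, -0.001, -0.003]
force: [0.3, -1.2, -1.2]
finger_gap: 0.29
```

Run:
```python
from h import *
togo((.447,.376,.37),0)
ob=[];M={}
for c in ['scene','side','wrist']:
    im=cams.snapshot(c); m=M[c]=cams.camera_model(c)
    for d in cams.spot_point(L[2],c)[:2]: print(c,round(d['score'],2),np.round(d['at'],1),atz(m,d['at'],.1).round(4))
    for d in cams.spot_point(L[3],c)[:2]: print(c,'low',round(d['score'],2),np.round(d['at'],1),atz(m,d['at'],.06).round(4))
    if c=='wrist':
        for a in np.linspace(0,6.28,40):
            p=proj(m,(.447+.03*np.cos(a),.365+.03*np.sin(a),.1)); cv2.circle(im,tuple(int(v) for v in p.round()),1,(255,0,0),-1)
    save(c+'4.png',im)
```

```text
tcp [0.4431 0.274  0.3665] yaw -0.4 t 5.4833 F [ 0.3 -1.2 -1.2] gap 24.8
go [102.1   3.1  -3.3] rot [-0.33 -0.12 -0.42]
scene 0.8 [446.8 254.5] [0.4479 0.3624 0.1   ]
scene low 0.88 [205.1 140.1] [ 0.4532 -0.376   0.06  ]
side 0.95 [226.8 285.8] [0.4444 0.3649 0.1   ]
side low 0.66 [423.1 155.3] [ 0.4627 -0.3858  0.06  ]
wrist 0.6 [338.6 251. ] [0.4686 0.1699 0.1   ]
wrist low 0.57 [317.9 235.2] [0.4402 0.1751 0.06  ]
```

View pics/wrist4.png

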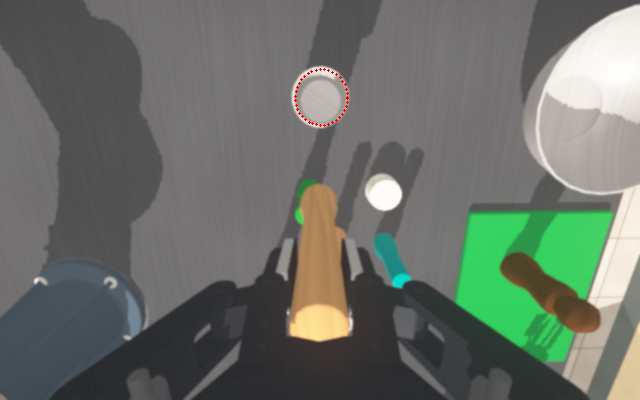

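Overlaid rim at (.447,.365,.1) fits the tall cup at (320,97). Moving over it.

Emit:
drive_tool --linear '[[34,1,0],[34,1,0],[34,1,0],[0,0,0],[0,0,0]]' --rot '[[0,0,-0.4],[0,0,0],[0,0,0],[0,0,0],[0,0,0]]' --hand '[15,15,15,15,15]'

```text
t: 6.35
tcp_pos: [0.4515, 0.3736, 0.3663]
tool_rot: [0.713, 0.702, -0.001, -0.003]
force: [0.2, -0.3, -0.2]
finger_gap: 0.288
```

Run:
```python
from h import *
togo((.447,.376,.25),0)
s=manip.sense();R=Ro.from_quat(s['tool_rot']).as_matrix();t=s['tcp_pos']
print('foot',(t+R@[-.012,0,.208]).round(4),'top',(t+R@[-.0095,0,.028]).round(4))
```

```text
tcp [0.4515 0.3736 0.3663] yaw -0.9 t 6.35 F [ 0.2 -0.3 -0.2] gap 24.6
go [  2.1  -3.8 116.4] rot [-0.33 -0.09 -0.88]
foot [0.4501 0.362  0.1583] top [0.4512 0.3642 0.3383]
```

Emit:
drive_tool --linear '[[2,-3,10],[0,0,30],[0,0,30],[0,0,0],[0,0,0]]' --rot '[[-0.3,-0.1,-0.9],[0,0,0],[0,0,0],[0,0,0],[0,0,0]]' --hand '[15,15,15,15,15]'

```text
t: 6.77
tcp_pos: [0.4509, 0.3732, 0.2967]
tool_rot: [0.708, 0.706, 0.002, 0.001]
force: [-0.7, -0.0, -0.7]
finger_gap: 0.292
```

Run:
```python
from h import *
togo((.447,.376,.212),0)
s=manip.sense();R=Ro.from_quat(s['tool_rot']).as_matrix();t=s['tcp_pos']
print('foot',(t+R@[-.012,0,.208]).round(4),'top',(t+R@[-.0095,0,.028]).round(4))
im=cams.snapshot('side');save('s5.png',cv2.resize(im[180:350,150:320],None,fx=3,fy=3))
```

```text
tcp [0.4509 0.3732 0.2967] yaw -0.1 t 6.7667 F [-0.7 -0.  -0.7] gap 24.9
go [ 2.7 -4.2 84.7] rot [ 0.25 -0.08 -0.11]
foot [0.4518 0.3615 0.0887] top [0.451  0.3637 0.2687]
```

View pics/s5.png

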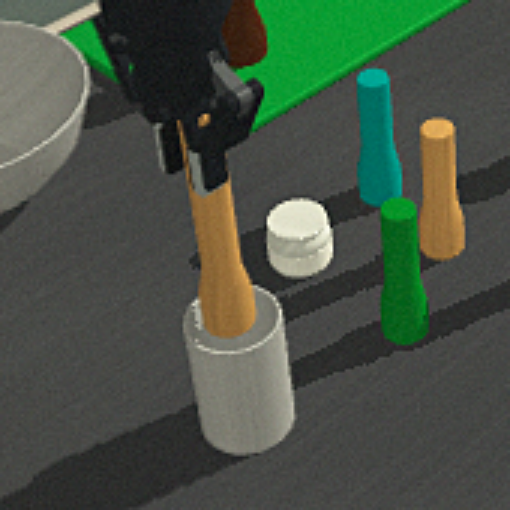

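The foot is inside the tall cup's mouth with clearance. Continuing down.

Emit:
drive_tool --linear '[[2,-3,20],[1,-1,25],[0,0,20],[0,0,10],[0,0,0],[0,0,0]]' --rot '[[0.2,0,0],[0,0,0],[0,0,0],[0,0,0],[0,0,0],[0,0,0]]' --hand '[15,15,15,15,15,15]'

```text
t: 7.32
tcp_pos: [0.4538, 0.3767, 0.2305]
tool_rot: [0.709, 0.705, 0.01, 0.003]
force: [-0.0, 0.3, 0.3]
finger_gap: 0.284
```

Run:
```python
from h import *
togo((.447,.376,.212),0)
```

```text
tcp [0.4538 0.3767 0.2305] yaw -0.3 t 7.3167 F [-0.   0.3  0.3] gap 24.3
go [-1.  -7.1 18.4] rot [ 1.01 -0.58 -0.34]
```

Emit:
drive_tool --linear '[[0,-7,2],[0,-2,5],[0,0,5],[0,0,3],[0,0,0]]' --rot '[[1,-0.6,-0.3],[0,0,0],[0,0,0],[0,0,0],[0,0,0]]' --hand '[15,15,15,15,15]'

```text
t: 7.73
tcp_pos: [0.4465, 0.3781, 0.2199]
tool_rot: [0.707, 0.707, 0.004, 0.001]
force: [0.4, 0.1, -0.4]
finger_gap: 0.293
```

Run:
```python
from h import *
togo((.447,.376,.212),0)
```

```text
tcp [0.4465 0.3781 0.2199] yaw -0.0 t 7.7333 F [ 0.4  0.1 -0.4] gap 25.0
go [-2.1  0.5  7.8] rot [ 0.42 -0.21 -0.02]
```

Emit:
drive_tool --linear '[[-2,0,4],[0,0,4],[0,0,2],[0,0,1]]' --rot '[[0.4,-0.2,0],[0,0,0],[0,0,0],[0,0,0]]' --hand '[15,15,15,15]'

```text
t: 8.07
tcp_pos: [0.4468, 0.3761, 0.2082]
tool_rot: [0.707, 0.707, 0.0, 0.0]
force: [0.7, -0.4, -0.5]
finger_gap: 0.294
```

Run:
```python
from h import *
togo((.447,.376,.212),0)
```

```text
tcp [0.4468 0.3761 0.2082] yaw 0.0 t 8.0667 F [ 0.7 -0.4 -0.5] gap 25.1
go [-0.1  0.2 -3.8] rot [ 0.04 -0.01  0.  ]
```

Emit:
drive_tool --linear '[[0,0,2],[0,0,2],[0,0,2]]' --rot '[[0,0,0],[0,0,0],[0,0,0]]' --hand '[15,15,15]'

```text
t: 8.32
tcp_pos: [0.4473, 0.3768, 0.2075]
tool_rot: [0.707, 0.707, 0.001, 0.0]
force: [-2.8, -2.5, 11.4]
finger_gap: 0.289
```

On the bottom (11 N up). Releasing, then retreating up.

Emit:
drive_tool --linear '[[0,0,-1],[0,0,0],[0,0,0],[0,0,0],[0,0,0],[0,0,0],[0,0,-15],[0,0,-30],[0,0,-35],[0,0,-35],[0,0,0]]' --rot '[[0,0,0],[0,0,0],[0,0,0],[0,0,0],[0,0,0],[0,0,0],[0,0,0],[0,0,0],[0,0,0],[0,0,0],[0,0,0]]' --hand '[15,70,70,70,70,70,70,70,70,70,70]'

```text
t: 9.23
tcp_pos: [0.447, 0.3762, 0.3242]
tool_rot: [0.707, 0.707, -0.003, -0.001]
force: [0.6, 0.3, 0.1]
finger_gap: 0.818
```

Run:
```python
from h import *
togo((.467,.144,.31),68)
togo((.467,.144,.31),0)
m=cams.camera_model('side');im=cams.snapshot('side');save('s6.png',cv2.resize(im[120:350,150:320],None,fx=2.5,fy=2.5))
ob=[]
for c in ['side','scene']:
    m=cams.camera_model(c); cams.snapshot(c)
    for d in cams.spot_point(L[1],c): print(c,round(d['score'],2),np.round(d['at'],1),atz(m,d['at'],.06).round(4))
    for d in cams.spot_point(L[3],c)[:2]: print(c,'low',round(d['score'],2),np.round(d['at'],1),atz(m,d['at'],.06).round(4))
```

```text
tcp [0.447  0.3762 0.3242] yaw -0.0 t 9.2333 F [0.6 0.3 0.1] gap 69.9
go [-232.1   20.3   14.7] rot [-3.300e-01 -5.000e-02 -6.804e+01]
tcp [0.447  0.3762 0.3242] yaw -0.0 t 9.2333 F [0.6 0.3 0.1] gap 69.9
go [-232.1   20.3   14.7] rot [-0.29  0.14 -0.04]
side 0.83 [296.  242.4] [0.4676 0.1444 0.06  ]
side 0.82 [343. 251.] [0.3666 0.0946 0.06  ]
side 0.68 [276.5 222.2] [0.5559 0.122  0.06  ]
side 0.56 [281.  270.2] [0.4271 0.2329 0.06  ]
scene 0.95 [337.8 250.4] [0.5579 0.129  0.06  ]
scene 0.88 [363.3 193. ] [0.3707 0.0959 0.06  ]
scene 0.68 [398.8 229.7] [0.4223 0.2283 0.06  ]
scene low 0.94 [204.8 137.3] [ 0.4454 -0.3835  0.06  ]
```

View pics/s6.png

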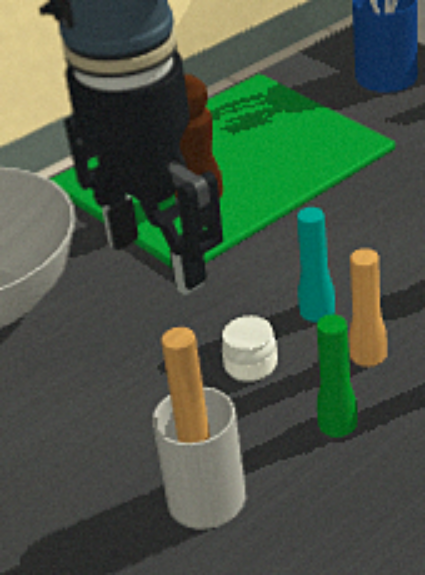

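The long muddler stands in the tall cup, top at about (180,335) in the crop. Now over to the short one, keeping the yaw and narrowing the fingers to 60 mm, which clears its neighbours.

Emit:
drive_tool --linear '[[-39,4,2],[-39,3,2],[-39,3,2],[-39,4,2],[-39,3,2],[-37,3,2],[0,0,0],[0,0,0]]' --rot '[[0,0,0],[0,0,0],[0,0,0],[0,0,0],[0,0,0],[0,0,0],[0,0,0],[0,0,0]]' --hand '[60,60,60,60,60,60,60,60]'

```text
t: 10.25
tcp_pos: [0.4623, 0.1346, 0.2964]
tool_rot: [0.705, 0.709, -0.016, -0.007]
force: [0.4, 0.4, -0.7]
finger_gap: 0.706
```

Run:
```python
from h import *
togo((.467,.144,.26),0)
m=cams.camera_model('wrist'); im=cams.snapshot('wrist')
for d in cams.spot_point(L[1],'wrist'): print(round(d['score'],2),np.round(d['at'],1),atz(m,d['at'],.06).round(4))
for z in (0,.06,.12):
    p=proj(m,(.467,.144,z)); cv2.circle(im,tuple(int(v) for v in p.round()),2,(255,0,0),-1); print(z,p.round())
    # foot/handle true outline radius px
save('w7.png',im)
```

```text
tcp [0.4623 0.1346 0.2964] yaw 0.2 t 10.25 F [ 0.4  0.4 -0.7] gap 60.3
go [ 9.8  5.9 36.2] rot [-1.86  0.65  0.26]
0.94 [252.4 214.1] [0.3756 0.0927 0.06  ]
0.76 [333.2 168.7] [0.4707 0.1488 0.06  ]
0.69 [292.8  91.1] [0.4274 0.2298 0.06  ]
0 [330. 163.]
0.06 [330. 173.]
0.12 [330. 187.]
```

View pics/w7.png

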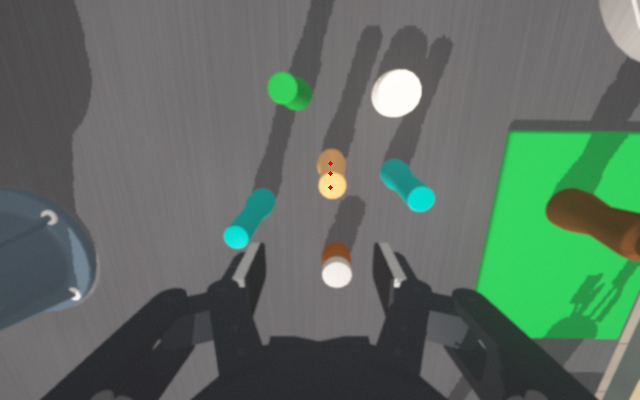

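Predicted top (330,187), seen (332,185), so the short muddler's axis is at about (.469,.146). Aligning and lowering part way.

Emit:
drive_tool --linear '[[12,7,20],[0,0,25],[0,0,20],[0,0,0],[0,0,0]]' --rot '[[-1.8,0.6,0.3],[0,0,0],[0,0,0],[0,0,0],[0,0,0]]' --hand '[60,60,60,60,60]'

```text
t: 10.77
tcp_pos: [0.4699, 0.1556, 0.2299]
tool_rot: [0.703, 0.711, 0.003, 0.001]
force: [0.1, -0.1, 0.2]
finger_gap: 0.705
```

Run:
```python
from h import *
togo((.469,.146,.152),0)
```

```text
tcp [0.4699 0.1556 0.2299] yaw 0.7 t 10.7667 F [ 0.1 -0.1  0.2] gap 60.2
go [-9.7 -1.5 77.9] rot [ 0.33 -0.09  0.67]
```

Emit:
drive_tool --linear '[[-8,-1,10],[-1,0,10],[0,0,0],[0,0,0]]' --rot '[[0,0,0.6],[0,0,0],[0,0,0],[0,0,0]]' --hand '[60,60,60,60]'

```text
t: 11.1
tcp_pos: [0.4704, 0.1508, 0.2126]
tool_rot: [0.704, 0.71, 0.005, 0.003]
force: [-0.6, 0.0, 0.1]
finger_gap: 0.704
```

Run:
```python
from h import *
togo((.469,.146,.152),0)
```

```text
tcp [0.4704 0.1508 0.2126] yaw 0.5 t 11.1 F [-0.6  0.   0.1] gap 60.1
go [-5.  -2.1 60.6] rot [ 0.62 -0.16  0.46]
```

Emit:
drive_tool --linear '[[-5,-2,10],[0,0,20],[0,0,20],[0,0,8],[0,0,0]]' --rot '[[0.6,-0.2,0.5],[0,0,0],[0,0,0],[0,0,0],[0,0,0]]' --hand '[60,60,60,60,60]'

```text
t: 11.52
tcp_pos: [0.472, 0.1468, 0.1567]
tool_rot: [0.707, 0.707, 0.004, 0.004]
force: [-0.4, -0.6, 0.4]
finger_gap: 0.704
```

Run:
```python
from h import *
togo((.469,.146,.152),0)
```

```text
tcp [0.472  0.1468 0.1567] yaw 0.0 t 11.5167 F [-0.4 -0.6  0.4] gap 60.2
go [-0.8 -3.   4.6] rot [0.63 0.03 0.05]
```

Emit:
drive_tool --linear '[[-1,-3,4],[0,0,0],[0,0,0],[0,0,0],[0,0,0],[0,0,0],[0,0,0]]' --rot '[[0.6,0,0],[0,0,0],[0,0,0],[0,0,0],[0,0,0],[0,0,0],[0,0,0]]' --hand '[60,15,15,15,15,15,15]' --force 50

```text
t: 12.1
tcp_pos: [0.4702, 0.1458, 0.1552]
tool_rot: [0.707, 0.707, 0.001, 0.001]
force: [0.0, 0.9, -0.5]
finger_gap: 0.295
```

Run:
```python
from h import *
togo((.469,.146,.152),0)
```

```text
tcp [0.4702 0.1458 0.1552] yaw 0.0 t 12.1 F [ 0.   0.9 -0.5] gap 25.2
go [ 0.2 -1.2  3.2] rot [0.21 0.02 0.04]
```

Gripped at 25 mm, tool vertical. I lift and carry past the low cup, so the wrist camera can look back at it.

Emit:
drive_tool --linear '[[0,0,-20],[0,0,-35],[0,0,-35],[0,0,-35],[0,0,-35],[0,0,-30],[0,0,0]]' --rot '[[0,0,0],[0,0,0],[0,0,0],[0,0,0],[0,0,0],[0,0,0],[0,0,0]]' --hand '[15,15,15,15,15,15,15]'

```text
t: 12.68
tcp_pos: [0.4683, 0.1457, 0.3523]
tool_rot: [0.707, 0.707, -0.002, -0.001]
force: [0.8, 0.4, -0.0]
finger_gap: 0.286
```

Emit:
drive_tool --linear '[[-39,0,0],[-39,0,0],[-39,0,0],[-39,0,0],[-39,0,0],[-39,0,0],[-39,0,0],[-39,0,0],[-39,0,0],[-39,0,0],[-39,0,0],[-39,0,0],[-39,0,0],[-39,0,0],[-39,0,0],[-30,0,0],[0,0,0],[0,0,0]]' --rot '[[0,0,0],[0,0,0],[0,0,0],[0,0,0],[0,0,0],[0,0,0],[0,0,0],[0,0,0],[0,0,0],[0,0,0],[0,0,0],[0,0,0],[0,0,0],[0,0,0],[0,0,0],[0,0,0],[0,0,0],[0,0,0]]' --hand '[15,15,15,15,15,15,15,15,15,15,15,15,15,15,15,15,15,15]'

```text
t: 14.18
tcp_pos: [0.4648, -0.4936, 0.3397]
tool_rot: [0.704, 0.71, 0.003, -0.005]
force: [0.1, 0.9, -1.3]
finger_gap: 0.295
```

Run:
```python
from h import *
togo((.45,-.383,.34),0)
ob=[]
for c in ['scene','side','wrist']:
    m=cams.camera_model(c); im=cams.snapshot(c)
    ds=cams.spot_point(L[3],c)[:3]
    for d in ds: print(c,round(d['score'],2),np.round(d['at'],1),atz(m,d['at'],.06).round(4))
    ob+=[ray(m,d['at']) for d in ds if np.linalg.norm(atz(m,d['at'],.06)-[.45,-.383,.06])<.03][:1]
    if c=='wrist':
        s=manip.sense();R=Ro.from_quat(s['tool_rot']).as_matrix();t=s['tcp_pos']
        for z in (35,155):
            p=proj(m,t+R@[0,0,z/1000]); cv2.circle(im,tuple(int(v) for v in p.round()),2,(0,0,255),-1)
        for a in np.linspace(0,6.28,40):
            p=proj(m,(.45+.03*np.cos(a),-.383+.03*np.sin(a),.06)); cv2.circle(im,tuple(int(v) for v in p.round()),1,(255,0,0),-1)
        save('w8.png',im)
if len(ob)>1: print(tri(ob))
```

```text
tcp [ 0.4648 -0.4936  0.3397] yaw 0.4 t 14.1833 F [ 0.1  0.9 -1.3] gap 25.2
go [110.7 -13.9   1. ] rot [-0.23 -0.65  0.42]
wrist 0.65 [315.   87.2] [ 0.4589 -0.3824  0.06  ]
```

View pics/w8.png

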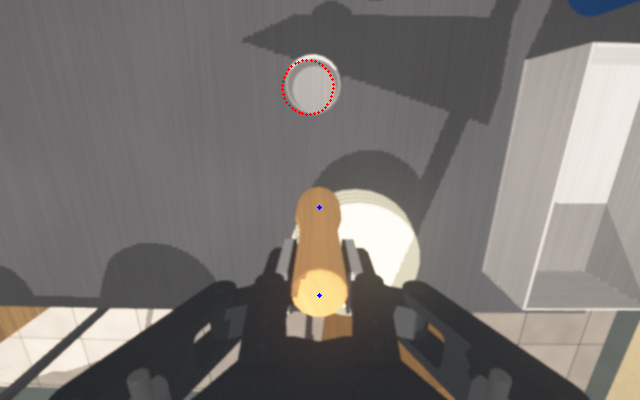

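The overlaid rim sits about 4–5 px left of the real one at (313,85), so the low cup is at about (.456,-.382). The muddler follows the predicted tool axis. Moving over the cup.

Emit:
drive_tool --linear '[[37,-3,5],[37,-3,10],[36,-2,10],[0,0,0],[0,0,0]]' --rot '[[-0.2,-0.6,0.4],[0,0,0],[0,0,0],[0,0,0],[0,0,0]]' --hand '[15,15,15,15,15]'

```text
t: 14.9
tcp_pos: [0.4567, -0.3722, 0.3169]
tool_rot: [0.704, 0.71, -0.001, 0.002]
force: [0.3, -0.7, 0.2]
finger_gap: 0.294
```

Run:
```python
from h import *
togo((.456,-.382,.245),0)
```

```text
tcp [ 0.4567 -0.3722  0.3169] yaw 0.5 t 14.9 F [ 0.3 -0.7  0.2] gap 25.1
go [-9.6 -0.9 72. ] rot [0.11 0.19 0.45]
```

Emit:
drive_tool --linear '[[-9,-1,15],[-1,0,25],[0,0,25],[0,0,0],[0,0,0]]' --rot '[[0,0.2,0.4],[0,0,0],[0,0,0],[0,0,0],[0,0,0]]' --hand '[15,15,15,15,15]'

```text
t: 15.32
tcp_pos: [0.4588, -0.385, 0.2523]
tool_rot: [0.706, 0.708, 0.0, 0.006]
force: [-0.2, -0.1, -0.3]
finger_gap: 0.292
```

Run:
```python
from h import *
togo((.456,-.382,.16),0)
ob=[]
for c in ['scene','side']:
    m=cams.camera_model(c); im=cams.snapshot(c)
    if c=='scene':
        for a in np.linspace(0,6.28,40):
            p=proj(m,(.456+.03*np.cos(a),-.382+.03*np.sin(a),.06))
        save('sc9.png',cv2.resize(im[60:200,130:300],None,fx=4,fy=4))
    else: save('si9.png',cv2.resize(im[60:200,350:520],None,fx=3,fy=3))
a=cv2.imread('pics/sc9.png');b=cv2.imread('pics/si9.png');b=cv2.resize(b,(300,int(300*b.shape[0]/b.shape[1])));a=cv2.resize(a,(490,404))
o=np.zeros((404,790,3),np.uint8);o[:,:490]=a;o[:b.shape[0],490:]=b;cv2.imwrite('pics/c9.png',o)
```

```text
tcp [ 0.4588 -0.385   0.2523] yaw 0.2 t 15.3167 F [-0.2 -0.1 -0.3] gap 24.9
go [ 3.8 -3.5 92.2] rot [0.49 0.47 0.22]
```

View pics/c9.png

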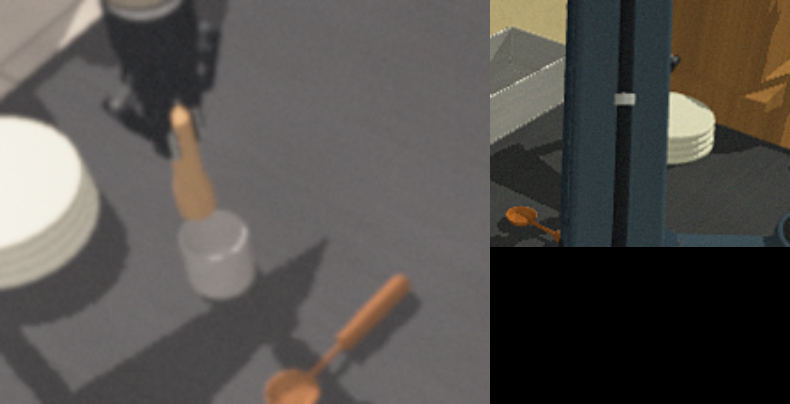

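The muddler's foot is just above the low cup's mouth; the rim centre at scene (204,141) gives about (.455,-.377). That was my twelfth and last picture. I continue with the centre at (.456,-.380).

Emit:
drive_tool --linear '[[5,-3,8],[0,0,10],[0,0,0],[0,0,0]]' --rot '[[0.5,0.5,0.2],[0,0,0],[0,0,0],[0,0,0]]' --hand '[15,15,15,15]'

```text
t: 15.75
tcp_pos: [0.4566, -0.3819, 0.2367]
tool_rot: [0.707, 0.707, -0.0, 0.003]
force: [-0.3, 0.2, -1.7]
finger_gap: 0.292
```

Run:
```python
from h import *
togo((.456,-.380,.16),0)
```

```text
tcp [ 0.4566 -0.3819  0.2367] yaw -0.0 t 15.75 F [-0.3  0.2 -1.7] gap 24.9
go [ 2.2 -0.9 76.7] rot [ 0.22  0.27 -0.05]
```

Emit:
drive_tool --linear '[[2,-1,12],[0,0,12],[0,0,12],[0,0,5],[0,0,0]]' --rot '[[0.2,0.3,0],[0,0,0],[0,0,0],[0,0,0],[0,0,0]]' --hand '[15,15,15,15,15]'

```text
t: 16.17
tcp_pos: [0.4562, -0.3801, 0.1939]
tool_rot: [0.707, 0.707, 0.0, 0.001]
force: [0.1, -0.7, -1.7]
finger_gap: 0.291
```

Run:
```python
from h import *
togo((.456,-.380,.16),0)
```

```text
tcp [ 0.4562 -0.3801  0.1939] yaw -0.0 t 16.1667 F [ 0.1 -0.7 -1.7] gap 24.8
go [ 0.1 -0.3 33.9] rot [ 0.13  0.09 -0.03]
```

The foot is 20 mm below the rim with no contact, so it is inside.

Emit:
drive_tool --linear '[[0,0,10],[0,0,10],[0,0,6],[0,0,3],[0,0,2],[0,0,2]]' --rot '[[0,0,0],[0,0,0],[0,0,0],[0,0,0],[0,0,0],[0,0,0]]' --hand '[15,15,15,15,15,15]'

```text
t: 16.67
tcp_pos: [0.4568, -0.3805, 0.1581]
tool_rot: [0.707, 0.707, 0.0, 0.002]
force: [0.9, 0.1, -0.5]
finger_gap: 0.291
```

Emit:
drive_tool --linear '[[0,0,1.5],[0,0,1.5],[0,0,1.5]]' --rot '[[0,0,0],[0,0,0],[0,0,0]]' --hand '[15,15,15]'

```text
t: 16.92
tcp_pos: [0.4568, -0.3808, 0.1578]
tool_rot: [0.707, 0.707, -0.0, 0.002]
force: [-1.2, 1.5, 6.5]
finger_gap: 0.287
```

Bottom contact at foot height of about 3–4 mm, which matches the 4 mm cup bottom. Releasing and retreating.

Emit:
drive_tool --linear '[[0,0,-0.5],[0,0,0],[0,0,0],[0,0,0],[0,0,0],[0,0,0],[0,0,-15],[0,0,-30],[0,0,-35],[0,0,-35],[-20,0,-35],[-35,0,0],[-35,0,0],[-35,0,0],[0,0,0]]' --rot '[[0,0,0],[0,0,0],[0,0,0],[0,0,0],[0,0,0],[0,0,0],[0,0,0],[0,0,0],[0,0,0],[0,0,0],[0,0,0],[0,0,0],[0,0,0],[0,0,0],[0,0,0]]' --hand '[15,70,70,70,70,70,70,70,70,70,70,70,70,70,70]'

```text
t: 18.17
tcp_pos: [0.4568, -0.5074, 0.316]
tool_rot: [0.705, 0.709, -0.001, 0.002]
force: [0.6, -0.4, -0.8]
finger_gap: 0.823
```

Run:
```python
from h import *
togo((.456,-.380,.16),0)
T={'long':((.447,.366),.184),'short':((.456,-.380),.124)}
for c in ['scene','side','wrist']:
    m=cams.camera_model(c); im=cams.snapshot(c)
    for n,(xy,z) in T.items(): print(c,n,'expect mid',proj(m,(*xy,z/2+.002)).round(),'top',proj(m,(*xy,z)).round())
    for l in L[:2]:
        for d in cams.spot_point(l,c): print(' ',l,round(d['score'],2),np.round(d['at']))
        for d in cams.regions_of(l,c): print('  reg',l,round(d['score'],2),np.round(d['rect']))
    # pale wood pixels
    h=cv2.cvtColor(im,cv2.COLOR_RGB2HSV); k=cv2.inRange(h,(8,70,110),(22,200,255))
    for s,ce in zip(*cv2.connectedComponentsWithStats(k)[2:]):
        if 60<s[4]<3000: print('  pale',s)
```

```text
tcp [ 0.4568 -0.5074  0.316 ] yaw 0.3 t 18.1667 F [ 0.6 -0.4 -0.8] gap 70.3
go [128.   -0.5 155.5] rot [0.11 0.25 0.28]
scene long expect mid [448. 256.] top [457. 237.]
scene short expect mid [203. 139.] top [199. 124.]
  long_muddler_mid 0.61 [448. 260.]
  reg long_muddler_mid 0.68 [440. 235. 464. 266.]
  short_muddler_mid 0.95 [338. 249.]
  short_muddler_mid 0.81 [364. 195.]
  short_muddler_mid 0.65 [399. 231.]
  short_muddler_mid 0.5 [204. 138.]
  reg short_muddler_mid 0.88 [332. 235. 349. 268.]
  reg short_muddler_mid 0.75 [388. 216. 407. 248.]
  reg short_muddler_mid 0.61 [356. 174. 368. 212.]
  reg short_muddler_mid 0.48 [197. 122. 210. 149.]
  pale [   3    0   69   38 1562]
  pale [261   0  69  28 736]
  pale [194 122  16  27 252]
  pale [222 155  50  49 498]
  pale [   0  233   53   70 2144]
  pale [441 233  23  33 363]
  pale [263 292  10  10  69]
  pale [540 321  21  25 208]
  pale [514 385  13  15 112]
side long expect mid [226. 288.] top [221. 254.]
side short expect mid [424. 156.] top [426. 138.]
  long_muddler_mid 0.94 [226. 286.]
  reg long_muddler_mid 0.66 [215. 25
[... 1107 characters left out ...]
 [494 106  24  18 203]
  pale [571 121  48  26 217]
  pale [621 127  19  26 121]
  pale [567 140  34  24 133]
  pale [613 147  18  19  75]
  pale [147 150  24  22 115]
  pale [623 160  17  16  67]
  pale [100 168  28  29 209]
  pale [ 40 173  44  44 340]
  pale [ 82 177  19  25 109]
  pale [359 177  18  10  71]
  pale [215 251  19  46 558]
wrist long expect mid [  371. 22914.] top [   270. -19613.]
wrist short expect mid [318.  71.] top [318.  61.]
  short_muddler_mid 0.66 [323.  73.]
  reg short_muddler_mid 0.97 [306.  46. 331.  96.]
  pale [ 305   47   30   47 1178]
  pale [  0 311  38  29 608]
  pale [ 323  316   73   31 1340]
  pale [610 335  30  65 972]
  pale [ 431  346   57   54 1849]
```

```bash
python3 -c "
from h import *
print(order.sign_off())"
```

```text
the job is handed in; nothing more can be done
None
```

I put the long muddler in the tall cup, then the short muddler in the low cup. Both stand thick end down on the cup bottoms, and the job was handed in at about 19 s with the gripper open and clear.

- **Bottom contact:** when lowered, the long muddler met the cup bottom with 11 N and the short one with 6.5 N. For the short one the foot height worked out to about 3–4 mm, matching the 4 mm cup bottom.
- **Final check, positions:** the networks found the long muddler in scene and side, and the short one in scene and wrist. Both were within about 5 px of where they should be when standing in their cups. This check was numeric only, because my 12 pictures were used up.
- **Less certain:** the side camera did not detect the short muddler in the low cup at the end, and the scene network's score for it was only about 0.5. The wrist camera saw it clearly, with a region score of 0.97.
- **Discrepancies along the way:** the arm drifted up to 10 mm between moves, so the long muddler was gripped about 10 mm off the pad centre. I allowed for that when placing it. The low cup turned out to be about 5–7 mm from its first single-view estimate, and I corrected this with the wrist camera before inserting.

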